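# Screw home the brass elbow in the bench vise

## Robot

A 6-joint arm with a two-finger parallel gripper is mounted at the origin on the work surface. World frame = base frame: x ahead of the robot, y to its left, z up, the work surface at z = 0. Lengths are in mm, angles in degrees, forces in N, time in s.
With the tool pointing down it reaches from about 350 to 850 mm from the base axis. Payload 8.1 kg.
Tool frame: the origin (TCP) lies midway between the tips of the shut fingers; the grasp point (between the pads) lies 19 mm behind it; z points along the fingers, y is the line along which they close (so a half turn about z gives the same grasp; the last joint's range is limited). The gripper opens to 85 mm and grips with 20 to 120 N. Pads are 22 mm wide; open, the fingers measure 114 mm over their backs; the gripper's body (76 mm by 85 mm) begins 54 mm behind the grasp point. The pads swing forward as they close: fully open they stand 13 mm farther back than shut.
Start: joints at [61.169, 7.471, 85.268, -0, 87.261, -4.893], TCP at [243.43, 548.404, 231.292] pointing down, gripper open.
Joint ranges: [-169.43, 169.43], [-51.17, 129.36], [1.28, 143.12], [-76.62, 256.62], [0, 156.53], [-152.29, 152.29]. Speed limits (degrees/s): [136.94, 136.94, 159.86, 180, 180, 180].

## Interface

Orientations are given as [roll, pitch, yaw] about the fixed x, y, z axes, in that order (R = Rz(yaw) Ry(pitch) Rx(roll)).
In Python, from bench import r gives the robot as it stands. The module is installed in compiled form; this text tells all that it offers.
- The arm moves only by the tool jog_arm, never from a script. Its argument "rows" is a list of rows, each a list of 2 entries, a list of its own where there are three numbers: the shift along the tool's x, y, z in mm, then the turn, a rotation vector about the tool's x, y, z in rad. A call has 1 to 10 rows; each row is the pose to reach, as a shift and turn from the pose commanded when the call began, along the tool's axes at that moment; what a row does not reach only later rows make up. A row lasts 1/10 s, in which the tool goes at most 50 mm and 8.59 degrees, less where a joint would pass 70% of its speed; a pose out of reach is approached as far as the arm can. A call with a gripper value outside its range is refused whole. "grip" is the finger opening in mm, from 0 to 85.4, set as the call begins (left out, the last holds). The fingers move at their own pace and stop on an object; "force" is the grip in N (left out, the last holds). Time passes only in rows, so rows that repeat a pose let the fingers close. It gives the time, the measured TCP pose, the force, the opening and the grip force at its end, in the units of the state.
- r.sense(): the state, without advancing time (a new reading comes with each control period).
- r.snapshot(name): name is "side" or "top"; returns (picture, depth): 420x560x3 uint8, blue, green, red; 420x560 float32, mm along the optical axis (not along the pixel's ray), 0 where there is no reading.
- r.camera_params(name): a dict with "fx", "fy", "cx", "cy" (pixels), "pose" (4x4, takes a point from camera to world coordinates). Camera axes: x right, y down, z forward; pixel columns grow to the right and rows downward; lengths in mm; the calibration is good to about 2 mm. A picture is of the moment at which its call begins. camera_params takes no time and is no camera call.
- r.hand_in(): hands the job in; it is judged then, once.
The state is a dict: "time": time; "joint_pos": joint angles; "qd": joint speeds; "joint_efforts": joint torques, N m; "tool_pos": TCP position; "tcp_rot": TCP orientation; "ft_force": force on the tool from outside, world axes, zero at the start; "wrist_torque": the same for the moment, N m; "finger_gap": finger opening in mm; "grip_force": force on a finger pad.
Only numpy, scipy, OpenCV 4.12 (cv2) and the standard library are available. Lean on these libraries where they do the work, as an engineer would, in place of code of your own. Each camera call takes 0.05 s, during which the arm holds its last target. There are 200 camera calls.

## Task

In one of the two blue vises a brass hose elbow has been started by hand in a clamped brass coupling. Screw it in clockwise (seen from above) until it tightens on its rubber seal, and carry on until its outlet points along the red mark on that vise; do not run well past the mark. Leave the steel elbow in the other vise as it is, and let go.

Things in the scene. Friction and masses are not known exactly. Their poses are not given: they have to be found in the camera images.
- brass_elbow (a point): Brass hose elbow: upright block 30 (x) by 24 (y) by 46 mm high, with a ribbed outlet 20 mm thick running level along +x to 71 mm from the vertical screw axis. Point: on that axis, in the block, 20 mm above its foot, 26 mm below its top, 128 mm above the bench. x along the outlet, z up. Turns about z only. Grip the y flats from above; seal and vise lie 28 mm or more below the point.
- red_mark (a point): Middle of the red bar, 62 long, 8 wide, 4 mm thick, on top of the vise that holds the brass elbow. It runs straight out from the elbow's screw axis; this point, on its top face, is 66 mm from that axis and 91 mm above the bench. x points along the bar, away from the screw axis; z up. The outlet passes above it.
- seal (a joint): Turn of the black seal under the brass elbow, rad; grows clockwise from above; 0 until the elbow meets it, 0.35 with the outlet exactly along the mark. The elbow starts 0.8 to 1.2 rad short of the mark, turns clockwise easily (0.06 N m), then for the last 0.35 rad against the seal (0.22 N m). It stays where it is left, hardly sinks, and the seal does not turn back.
- steel_outlet (a point): Tip of the outlet of the steel elbow, a bystander of the same shape in the second blue vise, which has no red mark. 130 mm above the bench, 70 mm from its own screw axis, x pointing outwards along its outlet. It turns easily if pushed; leave it alone.
There are look-alikes about, which are no part of the job. What is shaped like the part that bears brass_elbow but brown is not meant.

How it is judged:
By the outcome, as a careful person would: the job done as asked, in the order asked, and still so for the second after the job is handed in, with the robot touching nothing.
It also fails if it takes over 32 s, if anything falls off the work surface, if the arm or the gripper's body presses on something with over 40 N, if the wrist force passes 120 N, or if a joint passes its speed limit or range.

## Working session

There is one attempt and no reset: what is moved stays moved. The work goes in short steps, Python scripts to look and compute and a tool call to move; the robot and the scene stay as the last step left them, time stands still between calls to the robot, and variables do not carry over. Pictures are saved under pics/ and viewed, at most 10 in all, crops included, and the job is handed in when it is done.

Besides the shell and the picture viewer there is one more tool, called after "Emit:" as name(argument=value, ...) on one line, values as JSON. jog_arm: Moves the arm, as the interface text tells. Its arguments: {"type":"object","properties":{"rows":{"type":"array"},"grip":{"type":"number"},"force":{"type":"number"}},"required":["rows"]}

```bash
mkdir -p pics
python3 - <<'E'
from bench import r
import cv2,numpy as np
for n in("top","side"):
    p,d=r.snapshot(n); cv2.imwrite(f"pics/{n}0.png",p); np.save(f"{n}0.npy",d)
    print(n,r.camera_params(n))
s=r.sense();print(s["time"],s["tool_pos"],s["tcp_rot"],s["ft_force"])
E
```

```text
top {'fx': 392.1958534572831, 'fy': 392.1958534572831, 'cx': 275.66597659375765, 'cy': 212.33716885509813, 'pose': array([[-1.57015790e-02, -9.97248809e-01,  7.24449651e-02,
         4.26607491e+02],
       [-9.99813259e-01,  1.64756374e-02,  1.00995681e-02,
         6.63459852e+00],
       [-1.12653592e-02, -7.22728575e-02, -9.97321275e-01,
         8.12357244e+02],
       [ 0.00000000e+00,  0.00000000e+00,  0.00000000e+00,
         1.00000000e+00]])}
side {'fx': 427.6860331156022, 'fy': 427.6860331156022, 'cx': 284.84125044113927, 'cy': 212.33485032252352, 'pose': array([[ 9.22172235e-01, -2.70498772e-01,  2.76457560e-01,
         2.47339984e+02],
       [-3.86731344e-01, -6.56128366e-01,  6.48023483e-01,
        -5.38860150e+02],
       [ 6.10209069e-03, -7.04504068e-01, -7.09673716e-01,
         6.92991827e+02],
       [ 0.00000000e+00,  0.00000000e+00,  0.00000000e+00,
         1.00000000e+00]])}
0.1 [243.18006496 547.97722074 230.35293405] [-1.79905654e+02 -8.60676343e-03  1.56062536e+02] [-0.34010519 -0.08276277 -0.49629658]
```

View pics/top0.png

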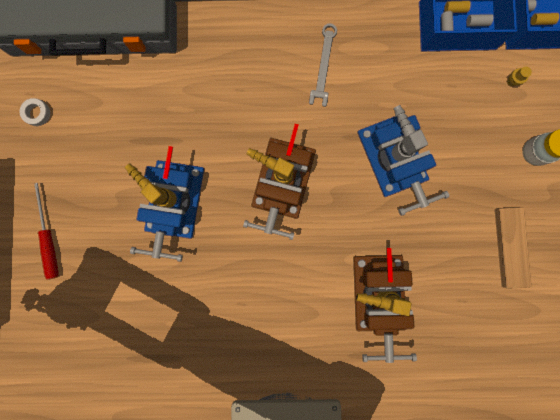

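View pics/side0.png

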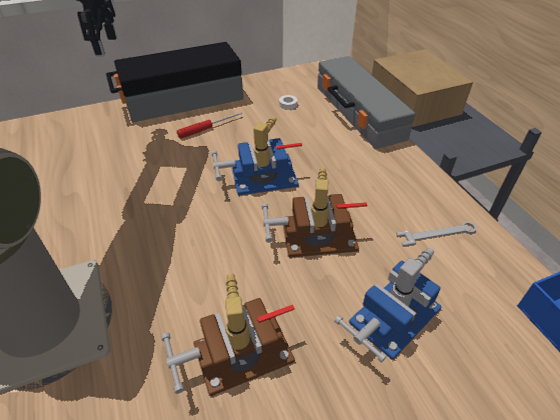

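The pictures show brass elbows at top-view pixels (150,185) in a blue vise with red mark (168,163), at (275,165) in a brown vise and at (388,303) in a brown vise. A steel elbow sits at (408,135) in a blue vise without a mark. I choose (150,185), and will check it in a crop and measure it.

```bash
cat > h.py <<'E'
import numpy as np,cv2
from bench import r
def cast(n,uv,z):
    c=r.camera_params(n);P=c["pose"];uv=np.atleast_2d(uv).astype(float)
    d=np.c_[(uv[:,0]-c["cx"])/c["fx"],(uv[:,1]-c["cy"])/c["fy"],np.ones(len(uv))]@P[:3,:3].T
    return P[:3,3]+d*((z-P[2,3])/d[:,2])[:,None]
def cloud(n,d):
    c=r.camera_params(n);P=c["pose"];v,u=np.indices(d.shape)
    X=np.stack([(u-c["cx"])/c["fx"]*d,(v-c["cy"])/c["fy"]*d,d],-1)
    return X@P[:3,:3].T+P[:3,3]
def mask(p,lo,hi,box):
    m=cv2.inRange(cv2.cvtColor(p,cv2.COLOR_BGR2HSV),lo,hi);o=np.zeros_like(m);a,b,c,d=box
    o[c:d,a:b]=m[c:d,a:b];return o
def axis(pts):
    c=pts.mean(0);w,V=np.linalg.eigh(np.cov((pts-c)[:,:2].T));return c,V[:,1],np.sqrt(w)
def bar(p,n,box):
    m=mask(p,(0,180,120),(6,255,255),box)|mask(p,(174,180,120),(180,255,255),box)
    v,u=np.nonzero(m);(cx,cy),wh,_=q=cv2.minAreaRect(np.c_[u,v].astype(np.float32))
    b=cast(n,cv2.boxPoints(q),91);P=cast(n,np.c_[u,v],91);c,e,s=axis(P)
    t=(P-c)[:,:2]@e; return c+np.r_[e,0]*(t.max()+t.min())/2,e,np.ptp(t),len(u)
E
python3 - <<'E'
from h import *
p=cv2.imread("pics/top0.png");d=np.load("top0.npy")
c,e,L,n=bar(p,"top",(150,190,130,190)); e=e*np.sign(e[0])
print("bar",c,np.degrees(np.arctan2(e[1],e[0])),L,n,"axis",c[:2]-66*e)
C=cloud("top",d);box=(115,195,150,215)
m=mask(p,(15,120,60),(32,255,255),box)>0
t=m&(C[...,2]>147)&(C[...,2]<162);P=C[t];v,u=np.nonzero(t)
print("top",len(P),P.mean(0),np.median(P[:,2]),u.mean(),v.mean())
o=m&(C[...,2]>122)&(C[...,2]<146);P=C[o];a,f,s=axis(P)
print("outlet",len(P),a,f,np.degrees(np.arctan2(f[1],f[0])),s)
# side view
p2=cv2.imread("pics/side0.png");d2=np.load("side0.npy");C2=cloud("side",d2)
c2,e2,L2,n2=bar(p2,"side",(272,310,135,155));e2=e2*np.sign(e2[0])
print("bar side",c2,np.degrees(np.arctan2(e2[1],e2[0])),L2,n2,"axis",c2[:2]-66*e2)
m2=mask(p2,(15,120,60),(32,255,255),(245,285,115,170))>0
P=C2[m2];t=P[(P[:,2]>149)&(P[:,2]<160)];print("top side",len(t),t.mean(0))
cv2.imwrite("pics/crop.png",np.hstack([cv2.resize(p[130:270,105:225],None,fx=3.3,fy=3.3),cv2.resize(p2[105:205,205:305],(396,462))]))
E
```

```text
bar [576.65178198 214.33719409  91.        ] -9.68623088656046 61.55849635907744 153 axis [511.59268251 225.4418587 ]
top 251 [511.08709141 225.04099998 153.10511344] 153.259305381143 150.62948207171314 192.9003984063745
outlet 341 [535.96401326 246.56243483 135.56764478] [0.69302044 0.72091793] 46.13031880692475 [ 5.48244627 26.26124932]
bar side [576.25666788 211.91652299  91.        ] -9.821590784865037 58.55536320897113 57 axis [511.22398444 223.17485702]
top side 40 [509.13246912 216.15085974 151.24787831]
```

View pics/crop.png

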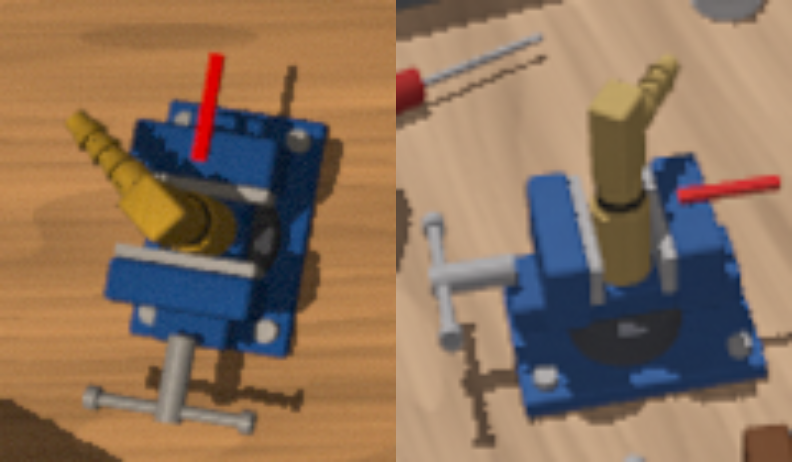

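The crop shows the brass elbow in the blue vise. In the top view its block is at about (150,193) and its outlet points up-left, with the red bar to the right of it and only clockwise travel left. The screw axis comes to (511,225) by both the bar and the block top, whose height of 153 mm agrees. The outlet is at about 44° and the mark at -9.7°. Next I move above the elbow.

Emit:
jog_arm(rows=[[[-376,-187,16],[0,0,-1.187]],[[-376,-187,16],[0,0,-1.187]],[[-376,-187,16],[0,0,-1.187]],[[-376,-187,16],[0,0,-1.187]],[[-376,-187,16],[0,0,-1.187]],[[-376,-187,16],[0,0,-1.187]],[[-376,-187,16],[0,0,-1.187]],[[-376,-187,16],[0,0,-1.187]],[[-376,-187,16],[0,0,-1.187]],[[-376,-187,16],[0,0,-1.187]]], grip=60)

```text
time: 1.1
tool_pos: [513.8, 220.0, 214.4]
tcp_rot: [-179.9, -0.1, -136.1]
ft_force: [0.3, 0.7, 0.9]
finger_gap: 60.1
grip_force: 0.0
```

Emit:
jog_arm(rows=[[[0,0,0],[0,0,0]],[[0,0,0],[0,0,0]],[[0,0,0],[0,0,0]]])

```text
time: 1.4
tool_pos: [510.4, 226.1, 215.2]
tcp_rot: [180.0, -0.0, -135.9]
ft_force: [-0.3, -0.1, -0.1]
finger_gap: 59.7
grip_force: 0.0
```

Run:
```python
from h import *
p,d=r.snapshot("side");cv2.imwrite("pics/s1.png",cv2.resize(p[40:240,150:410],None,fx=3,fy=3))
s=r.sense();print(s["time"],s["tool_pos"],s["tcp_rot"],s["joint_pos"],s["ft_force"],s["wrist_torque"])
```

```text
1.45 [510.42532661 226.18730036 215.31046573] [ 1.79985312e+02  2.55140497e-03 -1.35838014e+02] [ 1.86285364e+01  1.47702033e+00  9.32470187e+01  1.44024716e-02
  8.52799902e+01 -1.15534635e+02] [-0.023089    0.21233428 -0.45358075] [-0.01143155 -0.02336074 -0.02697426]
```

View pics/s1.png

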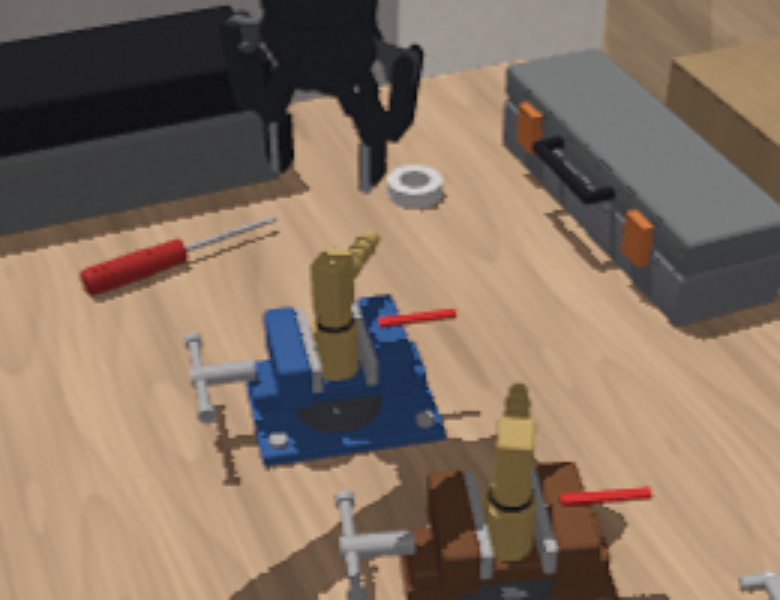

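The crop shows the open fingers centred above the brass block at about (335,260), clear of everything. Descend.

Emit:
jog_arm(rows=[[[0,0,30],[0,0,0]],[[0,0,60],[0,0,0]],[[0,0,80],[0,0,0]],[[0,0,92],[0,0,0]],[[0,0,98],[0,0,0]],[[0,0,98],[0,0,0]],[[0,0,98],[0,0,0]]])

```text
time: 2.15
tool_pos: [511.9, 225.4, 118.5]
tcp_rot: [-180.0, 0.1, -135.9]
ft_force: [0.0, 0.0, -1.0]
finger_gap: 59.9
grip_force: 0.0
```

Emit:
jog_arm(rows=[[[0,0,0],[0,0,0]],[[0,0,0],[0,0,0]],[[0,0,0],[0,0,0]],[[0,0,0],[0,0,0]],[[0,0,0],[0,0,0]],[[0,0,0],[0,0,0]],[[0,0,0],[0,0,0]],[[0,0,0],[0,0,0]]], grip=15, force=50)

```text
time: 2.95
tool_pos: [511.8, 225.1, 118.3]
tcp_rot: [-180.0, 0.1, -135.9]
ft_force: [-0.6, -0.2, 5.7]
finger_gap: 23.3
grip_force: 49.4
```

Run:
```python
from h import *
p,d=r.snapshot("side");cv2.imwrite("pics/s2.png",cv2.resize(p[60:220,170:370],None,fx=3.5,fy=3.5))
s=r.sense();print(s)
```

```text
{'time': 3.0, 'joint_pos': array([ 1.84836715e+01,  5.81938646e+00,  9.91243097e+01, -3.23454066e-03,
        7.49693387e+01, -1.15584003e+02]), 'qd': array([ 0.08610871,  0.07127998, -0.07297828,  0.11701298, -0.06767099,
        0.03809545]), 'joint_efforts': array([-1.44789930e-02, -4.95686066e+01, -4.48099709e+01,  6.44769659e-02,
       -3.83684440e-01,  5.09151409e-02]), 'tool_pos': array([511.8291755 , 225.05735708, 118.2764774 ]), 'tcp_rot': array([-1.79959627e+02,  7.70888426e-02, -1.35931462e+02]), 'ft_force': array([-0.61679354, -0.99483876,  5.43431066]), 'wrist_torque': array([-0.06845827,  0.18221728,  0.05238121]), 'grip_force': 49.35338079929352, 'finger_gap': 23.45791573739819}
```

View pics/s2.png

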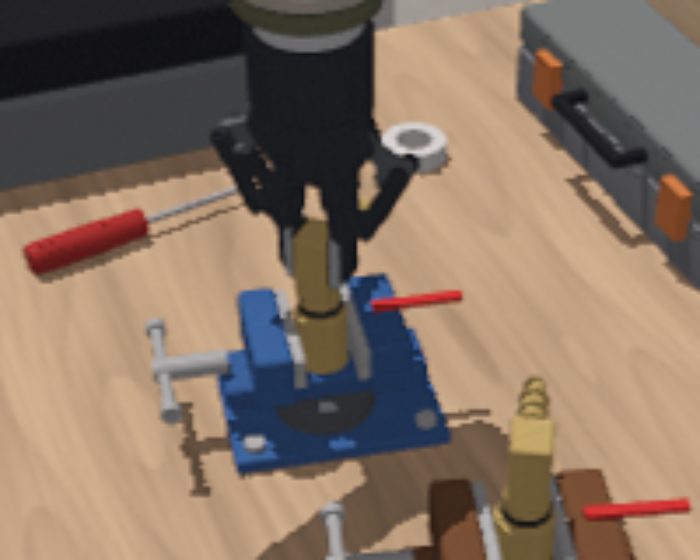

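The fingers hold the block's flats at a 23.4 mm opening, so the elbow heading is 44.1° and the turn to the mark is 53.8° (0.94 rad) clockwise. Turn most of it now.

Emit:
jog_arm(rows=[[[0,0,0],[0,0,0.07]],[[0,0,0],[0,0,0.14]],[[0,0,0],[0,0,0.21]],[[0,0,0],[0,0,0.28]],[[0,0,0],[0,0,0.35]],[[0,0,0],[0,0,0.42]],[[0,0,0],[0,0,0.48]],[[0,0,0],[0,0,0.5]],[[0,0,0],[0,0,0.5]],[[0,0,0],[0,0,0.5]]])

```text
time: 4.0
tool_pos: [511.8, 225.1, 118.3]
tcp_rot: [180.0, 0.1, -164.6]
ft_force: [-1.4, -0.6, 5.9]
finger_gap: 23.5
grip_force: 49.7
```

```bash
python3 -c "
from bench import r
s=r.sense();print(s)"
```

```text
{'time': 4.0, 'joint_pos': array([ 1.84859698e+01,  5.81898635e+00,  9.91253716e+01,  2.51862484e-03,
        7.49720582e+01, -8.69259353e+01]), 'qd': array([ 0.02349713, -0.03586177,  0.03811242,  0.03378711, -0.03147569,
       -0.14770435]), 'joint_efforts': array([-2.67909514e-02, -4.95504212e+01, -4.48207891e+01, -2.90162890e-02,
       -4.08663768e-01, -2.46712292e-02]), 'tool_pos': array([511.78386555, 225.10305927, 118.2707141 ]), 'tcp_rot': array([ 1.79993088e+02,  8.33329879e-02, -1.64588751e+02]), 'ft_force': array([-1.43320868, -0.62672949,  5.93896282]), 'wrist_torque': array([-0.00463636,  0.18636146, -0.01726083]), 'grip_force': 49.732303619384766, 'finger_gap': 23.48551582734603}
```

Emit:
jog_arm(rows=[[[0,0,0],[0,0,0.05]],[[0,0,0],[0,0,0.1]],[[0,0,0],[0,0,0.15]],[[0,0,0],[0,0,0.2]],[[0,0,0],[0,0,0.25]],[[0,0,0],[0,0,0.29]],[[0,0,0],[0,0,0.32]],[[0,0,0],[0,0,0.32]],[[0,0,0],[0,0,0.32]]])

```text
time: 4.9
tool_pos: [511.8, 225.1, 118.2]
tcp_rot: [180.0, 0.1, 177.1]
ft_force: [-1.3, -0.4, 6.1]
finger_gap: 23.1
grip_force: 49.7
```

Run:
```python
from h import *
p,d=r.snapshot("side");cv2.imwrite("pics/s3.png",cv2.resize(p[60:220,170:370],None,fx=3.5,fy=3.5))
p,d=r.snapshot("top");cv2.imwrite("pics/t3.png",p)
s=r.sense();print(s["time"],s["tool_pos"],s["tcp_rot"],s["wrist_torque"],s["ft_force"],s["finger_gap"])
```

```text
5.0 [511.76531496 225.1156646  118.24659315] [1.79968317e+02 7.49270936e-02 1.77087181e+02] [-0.03214286  0.2310649   0.03253333] [-1.36853148 -0.31613643  5.41725951] 23.51293497423077
```

View pics/s3.png

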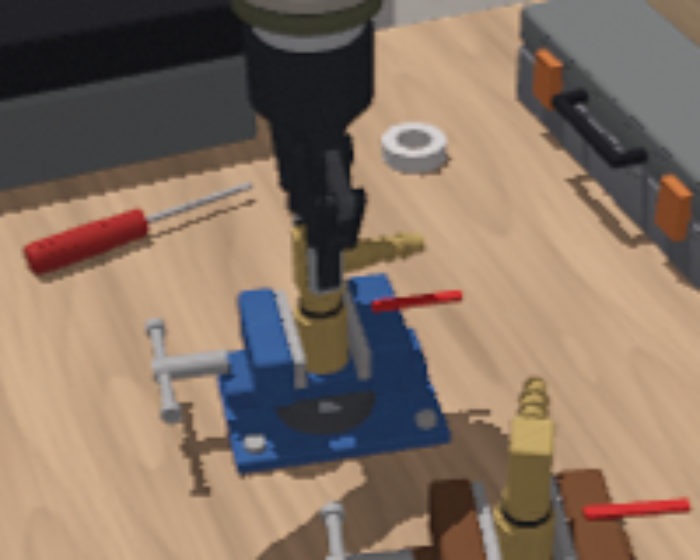

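The elbow followed the fingers: its outlet tip is at (420,242), nearly parallel to the bar. Its heading is about -2.9° by the wrist, so 0.12 rad is left.

Emit:
jog_arm(rows=[[[0,0,0],[0,0,0.03]],[[0,0,0],[0,0,0.06]],[[0,0,0],[0,0,0.09]],[[0,0,0],[0,0,0.12]],[[0,0,0],[0,0,0.125]],[[0,0,0],[0,0,0.125]],[[0,0,0],[0,0,0.125]]])

```text
time: 5.7
tool_pos: [511.8, 225.1, 118.2]
tcp_rot: [180.0, 0.1, 169.9]
ft_force: [-1.8, -0.3, 6.7]
finger_gap: 23.3
grip_force: 49.6
```

```bash
cat > m.py <<'E'
from h import *
import sys
p,d=r.snapshot("side");cv2.imwrite(f"pics/{sys.argv[1]}.png",cv2.resize(p[60:220,170:370],None,fx=3.5,fy=3.5))
s=r.sense();print(s["time"],s["tool_pos"],s["tcp_rot"],s["wrist_torque"],s["finger_gap"])
C=cloud("side",d);A=np.array([511.5,225.2])
m=mask(p,(15,100,50),(35,255,255),(262,310,95,150))>0
P=C[m];P=P[(P[:,2]>120)&(P[:,2]<146)];R=np.linalg.norm(P[:,:2]-A,axis=1)
P=P[(R>32)&(R<80)];a,f,sd=axis(P)
print("side outlet",len(P),a,np.degrees(np.arctan2(f[1],f[0])),sd)
p,d=r.snapshot("top");cv2.imwrite(f"pics/{sys.argv[1]}t.png",cv2.resize(p[120:260,100:240],None,fx=4,fy=4))
C=cloud("top",d);m=mask(p,(15,100,50),(35,255,255),(125,195,130,215))>0
P=C[m];P=P[(P[:,2]>120)&(P[:,2]<146)];R=np.linalg.norm(P[:,:2]-A,axis=1)
P=P[(R>25)&(R<80)]
if len(P)>10:
  a,f,sd=axis(P);g=a[:2]-A;print("top outlet",len(P),a,np.degrees(np.arctan2(f[1],f[0])),np.degrees(np.arctan2(g[1],g[0])),sd)
E
python3 m.py s4
```

```text
5.75 [511.79164689 225.14611077 118.26891596] [1.79956684e+02 7.38492215e-02 1.69932125e+02] [-0.08473191  0.15623152  0.06366238] 23.603650887085916
side outlet 113 [560.20786323 211.79630142 132.91070957] 170.77104985340804 [ 3.25669176 11.16402444]
top outlet 221 [558.03662064 215.65914925 135.93080581] 172.67525174285473 -11.586122868842878 [ 4.04384742 13.51165246]
```

The outlet reads -9° to -10° against the mark's -9.7°. Let go and rise.

Emit:
jog_arm(rows=[[[0,0,0],[0,0,0]],[[0,0,0],[0,0,0]],[[0,0,0],[0,0,0]],[[0,0,0],[0,0,0]],[[0,0,0],[0,0,0]],[[0,0,0],[0,0,0]]], grip=60)

```text
time: 6.4
tool_pos: [511.2, 224.9, 117.2]
tcp_rot: [-180.0, -0.0, 169.9]
ft_force: [-0.1, -0.2, 0.2]
finger_gap: 60.0
grip_force: 0.0
```

Emit:
jog_arm(rows=[[[0,0,-10],[0,0,0]],[[0,0,-30],[0,0,0]],[[0,0,-60],[0,0,0]],[[0,0,-95],[0,0,0]],[[0,0,-130],[0,0,0]],[[100,0,-150],[0,0,0]],[[150,0,-150],[0,0,0]],[[150,0,-150],[0,0,0]],[[150,0,-150],[0,0,0]],[[150,0,-150],[0,0,0]]])

```text
time: 7.4
tool_pos: [363.2, 251.6, 268.7]
tcp_rot: [179.9, 0.1, 170.0]
ft_force: [0.5, -0.1, 0.5]
finger_gap: 60.0
grip_force: 0.0
```

```bash
python3 m.py s5
```

```text
7.45 [363.96387774 251.35634591 268.27394653] [1.79936889e+02 1.10623816e-01 1.69969669e+02] [-0.00302393  0.00570782 -0.03080695] 60.27263705018339
side outlet 113 [560.48625525 211.94699463 132.76609049] 169.52056069045727 [ 3.32682599 11.17019546]
top outlet 224 [557.70290938 216.08467999 135.79195209] 171.6540396161213 -11.160493333256499 [ 4.22045637 13.78592031]
```

View pics/s5t.png

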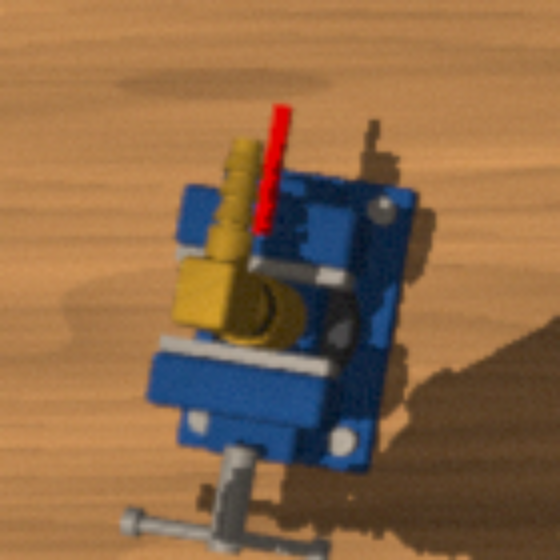

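View pics/s5.png

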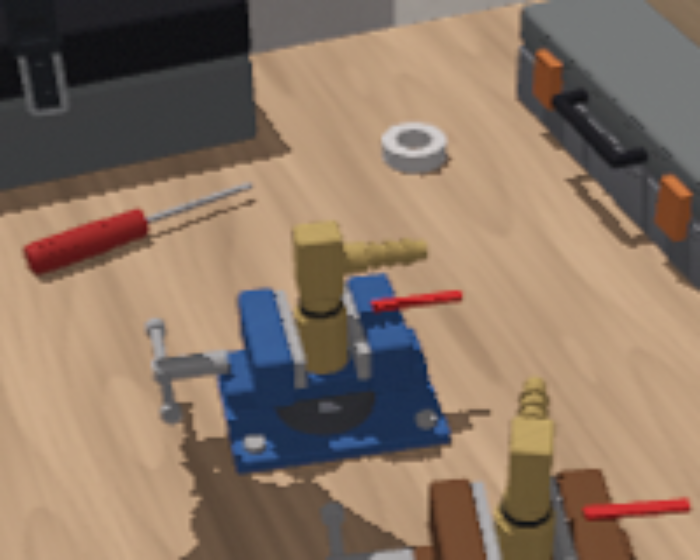

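The top crop shows the outlet, from (228,250) to (245,145), parallel to the red bar, from (262,233) to (282,105). The offset between them is parallax from the height difference. The side crop agrees, and the gripper is clear of everything.

```bash
python3 -c "
from bench import r
print(r.hand_in())"
```

```text
the job is handed in; nothing more can be done
None
```

The brass elbow is screwed clockwise onto its seal, its outlet lies along the red mark to within about 2°, the gripper has let go and is clear, the steel elbow was never approached, and the job is handed in at about 7.5 s.

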